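Hang the front-heavy tool tote on its stand

ROBOT

A 6-joint arm with a two-finger parallel gripper is mounted at the origin on the work surface. World frame = base frame: x ahead of the robot, y to its left, z up, the work surface at z = 0. Lengths are in mm, angles in rad, forces in N, time in s.
With the tool pointing down it reaches from about 275 to 750 mm from the base axis. Payload 10.2 kg.
Tool frame: the origin (TCP) lies at the very end of the fingers, on their centre line; the grasp point (between the pads) lies 19 mm behind it (ctrl.tcp_to_grasp is the distance from the TCP to the grasp point, in mm); z points along the fingers, x is the direction in which the jaws open and shut, and the axes are right-handed (so a half turn about z gives the same grasp; the last joint's range is limited). The gripper opens to 85 mm and grips with 20 to 120 N. Pads are 22 mm wide; open, the fingers measure 114 mm over their backs; the gripper's body (76 mm by 85 mm) begins 54 mm behind the grasp point. The pads swing forward as they close: fully open they stand 13 mm farther back than shut.
Start: joints at [1.049, 0.313, 1.498, -0, 1.331, -0.223], TCP at [154.559, 501.74, 231.294] pointing down, gripper open.
Joint ranges: [-2.94, 2.94], [-0.97, 2.17], [0.19, 2.56], [-1.23, 4.37], [0.02, 3.11], [-2.88, 2.88]. Speed limits (rad/s): [2.39, 2.39, 3.01, 3.14, 3.14, 3.14].

INTERFACE

Orientations are given as a unit quaternion [w, x, y, z].
In Python, from rig import monitor, vision, order, ctrl gives the robot as it stands. The module is installed in compiled form; this text tells all that it offers.
- The arm moves only by the shell command python3 -m pendant 'ROWS' [FORCE]. ROWS is JSON, a list that holds one entry, the list of rows, each a list of 5 numbers: the closure, from -1 (fully open) to 1 (shut), then the shift along the world's x, y, z in m, then the turn about the world's z in degrees. In form: [[[fingers, dx, dy, dz, spin], ...]]. A call has 1 to 20 rows; each row is the pose to reach, as a shift and turn from the pose commanded when the call began; what a row does not reach only later rows make up. A row lasts 1/10 s, in which the tool goes at most 50 mm and 8.59 degrees, less where a joint would pass 70% of its speed; a pose out of reach is approached as far as the arm can. A call with a gripper value outside its range is refused whole. The fingers move at their own pace and stop on an object; FORCE is the grip in N (left out, the last holds). Time passes only in rows, so rows that repeat a pose let the fingers close. It gives the time, the measured TCP pose, the force and the opening at its end, in the units of the state.
- monitor.sense(): the state, without advancing time (a new reading comes with each control period).
- vision.capture(name): name is "scene" or "top" or "wrist"; returns (picture, depth): 384x512x3 uint8, red, green, blue; 384x512 float32, mm along the optical axis (not along the pixel's ray), 0 where there is no reading.
- vision.camera_info(name): a dict with "fov_y" (degrees; the focal length in pixels is half the picture's height over the tangent of half this angle, whatever the lens; pixels are square), "cx", "cy" (the principal point, pixels), "distortion" ([k1, k2, p1, p2, k3] as OpenCV has them; the pictures are not rectified), "R" (3x3) and "t" (3): a world point X has camera coordinates R X + t; the wrist camera has in their place "hand_eye" (4x4, takes a point from camera to tool coordinates, whose origin is the TCP and whose axes are the tool frame's). Camera axes: x right, y down, z forward; pixel columns grow to the right and rows downward; lengths in mm; the calibration is good to about 2 mm. A picture is of the moment at which its call begins: read the wrist's pose just before it. camera_info takes no time and is no camera call.
- order.finish_job(): hands the job in, once; it reports no verdict.
The state is a dict: "time_s": time; "joints": joint angles; "dq": joint speeds; "tau": joint torques, N m; "eef_pos": TCP position; "ee_rot": TCP orientation; "force": force on the tool from outside, world axes, zero at the start; "wrist_torque": the same for the moment, N m; "grip_width": opening from 0.0 (shut) to 1.0 (fully open).
Only numpy, scipy, OpenCV 4.12 (cv2) and the standard library are available. Lean on these libraries where they do the work, as an engineer would, in place of code of your own. Each camera call takes 0.05 s, during which the arm holds its last target.

TASK

Pick up the steel tool tote from the bench by its grip bar and hang it on the empty stand: its lip hooked over the top edge of the hanger plate, centred on the plate, with the back of the tote against the plate. The plate is not exactly where it is said to be, so feel for it gently, never pushing hard; let the plate take the weight while you still hold the tote, then let go slowly so that it neither drops nor swings, and leave everything else where it is.

Things in the scene. Friction and masses are not known exactly. Their poses are not given: they have to be found in the camera images.
- tote: Loose steel tool tote standing on the bench. Origin: centre of its underside; x from open front to back plate, z up. Tray 100 (x) x 130 (y) x 70 mm tall, 4 mm walls, with fixed sockets (none above 66 mm), 0.3 to 0.65 kg in all. Its mass is off-centre: some 15 mm to +y of the grip bar, 50 mm in front of the lip. Overall 130 mm tall; a 60 mm wide back plate rises to the lip.
- tote_grip (a point): Centre of the tote's rubber grip bar, the point to hold, within about 10 mm (along x) of straight above the centre of mass; axes as the tote. The bar runs along x from -44 to +52 mm of this point, is 14 mm wide (y) and 16 mm tall (z). This point is 118 mm above the tote's underside.
- tote_lip (a point): Inner corner of the tote's hanging lip, where the flat rear (+x) face of its back meets the lip's underside; axes as the tote. 56 mm in +x and 8 mm in +z of tote_grip; 126 mm above the underside. From here the lip (4 mm thick, 60 mm wide in y, centred) runs 13 mm to +x and turns down 18 mm, leaving an open channel 9 mm wide (x) behind the back plate.
- stand: The empty hanging stand, fixed to the bench. Origin under its column; x points away from its hanging side (which faces the robot), z up. A column 150 mm tall carries an upright steel hanger plate 60 mm wide (y), 6 mm thick (x), 115 mm tall, with a free top edge: behind its upper 40 mm nothing stands within 25 mm.
- stand_edge (a point): Nominal middle of the hanger plate's top front edge, 200 mm above the bench, axes as the stand. The plate is clamped in slotted brackets: its true place is off by up to 8 mm along x and up to 8 mm in height (exact along y), so it must be felt. It is rigid along x, on rubber that gives 1 mm per 8 N downward. Hung well, tote_lip is on the true edge, within the channel's 3 mm play.
- can: Bystander: spray can 66 mm wide, 160 mm tall; origin at its base. Leave it alone.
- jar: Bystander: jar 50 mm wide, 60 mm tall, between the stands; origin at its base. Leave it alone.
- wrench: Bystander: open-ended wrench lying flat; origin at its base. Leave it alone.
- hammer: Bystander: hammer lying flat; origin at its base. Leave it alone.
- mug: Bystander: white mug, 80 mm wide, 90 mm tall; origin at its base. Leave it alone.
- tape_roll: Bystander: roll 100 mm wide, 25 mm tall; origin at its base. Leave it alone.
- full_stand: The other stand, with a like tote already hanging on it; fixed to the bench, origin under its column, x pointing away from the hanging side. The hung tote reaches 120 mm in front (-x) of the origin, 65 mm to either side and 204 mm up. Leave it alone.
Mind the look-alikes: they are no part of the job. What is shaped like the stand but green is not meant.

How it is judged:
By the outcome, as a careful person would: the job done as asked, in the order asked, and still so for the second after the job is handed in, with the robot touching nothing.
It also fails if it takes over 61 s, if anything falls off the work surface, if the arm or the gripper's body presses on something with over 40 N, if the wrist force passes 120 N, or if a joint passes its speed limit or range.

## Working session

There is one attempt and no reset: what is moved stays moved. The work goes in short steps, Python scripts to look and compute and a shell command to move; the robot and the scene stay as the last step left them, time stands still between calls to the robot, and variables do not carry over. Pictures are saved under pics/ and viewed, and the job is handed in when it is done.

```bash
mkdir -p pics; ls
python3 - <<'E'
from rig import monitor, vision, order, ctrl
import cv2, numpy as np
print(monitor.sense()); print(ctrl.tcp_to_grasp)
for n in ("scene","top"):
    p,d=vision.capture(n); cv2.imwrite(f"pics/{n}0.png",p[:,:,::-1]); np.savez(f"pics/{n}0.npz",p=p,d=d)
    print(n,vision.camera_info(n))
print(vision.camera_info("wrist"))
E
```

```text
pics
{'time_s': 0.0, 'joints': array([ 1.04858819e+00,  3.13500805e-01,  1.49846431e+00,  7.68629426e-06,
        1.33100322e+00, -2.23411517e-01]), 'dq': array([ 0.00051096, -0.00052859,  0.00117202,  0.00080915, -0.00266672,
       -0.00206846]), 'tau': array([ 7.09784690e-04, -4.12262928e+01, -2.59747428e+01, -8.44736428e-05,
        4.07206520e-03,  2.18090906e-05]), 'eef_pos': array([154.42381211, 501.49660915, 230.69883536]), 'ee_rot': array([ 2.72392432e-04,  8.04478556e-01,  5.93981295e-01, -6.31618312e-04]), 'force': array([-0.67942743,  0.2746523 ,  0.901652  ]), 'wrist_torque': array([-0.04258367,  0.01970161, -0.04174784]), 'grip_width': 0.9993181772733304}
18.700000000000003
scene {'fov_y': 54.125323147521044, 'cx': 257.5725718531432, 'cy': 189.76212064426113, 'distortion': array([-0.12185433,  0.        ,  0.        ,  0.        ,  0.        ]), 'R': array([[-0.80270233,  0.59620218, -0.01455811],
       [ 0.40823054,  0.531502  , -0.74219502],
       [-0.43476062, -0.60170474, -0.67002583]]), 't': array([ 362.27812032,  -93.21977977, 1179.54685933])}
top {'fov_y': 47.8
[... 184 characters left out ...]
60548,  0.00121261],
       [-0.99743489,  0.02792   , -0.06590996],
       [ 0.0658501 , -0.00305899, -0.99782484]]), 't': array([  16.16144824,  427.73884255, 1309.78423993])}
{'fov_y': 59.25416207638458, 'cx': 255.07582882862454, 'cy': 193.09342376176417, 'distortion': array([-0.07719499,  0.        ,  0.        ,  0.        ,  0.        ]), 'hand_eye': array([[ 9.99998967e-01,  1.12329489e-03,  8.97309663e-04,
        -1.77822713e-01],
       [-1.34394897e-03,  9.52054677e-01,  3.05924968e-01,
        -7.79470760e+01],
       [-5.10643909e-04, -3.05925858e-01,  9.52055203e-01,
        -1.42524407e+02],
       [ 0.00000000e+00,  0.00000000e+00,  0.00000000e+00,
         1.00000000e+00]])}
```

View pics/scene0.png

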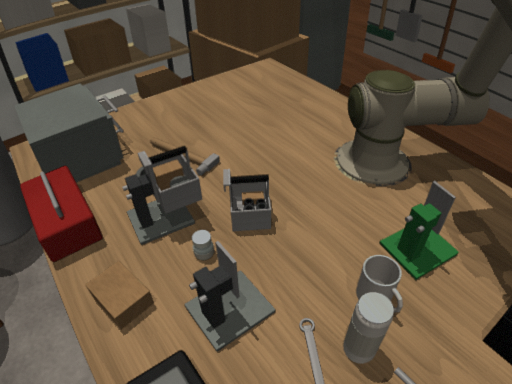

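View pics/top0.png

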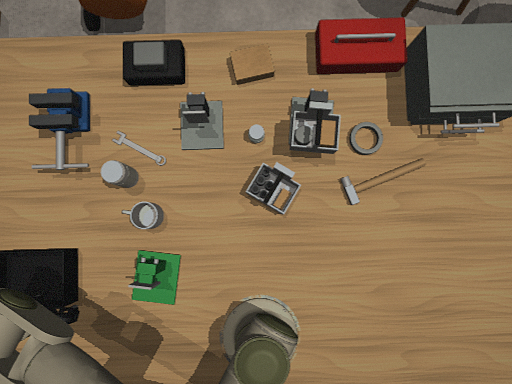

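Top view candidates: the loose tote is at (272,188) and the look-alike hung tote at (315,125). The empty grey stand is at (200,120); the others of that shape are the green stand (155,275) and the full stand (315,110). I choose (272,188) and (200,120), and check them in close crops.

```bash
cat > h.py <<'E'
import numpy as np, cv2
from rig import vision
def K(ci,h=384):
    f=h/2/np.tan(np.radians(ci["fov_y"])/2); return np.array([[f,0,ci["cx"]],[0,f,ci["cy"]],[0,0,1]])
def cloud(name,d,pose=None):
    ci=vision.camera_info(name); k=K(ci); v,u=np.mgrid[:384,:512]
    q=cv2.undistortPoints(np.stack([u,v],-1).reshape(-1,1,2).astype(float),k,np.array(ci["distortion"])).reshape(384,512,2)
    c=np.dstack([q*d[...,None],d])
    if pose is None: w=(c-ci["t"])@ci["R"]
    else:
        from scipy.spatial.transform import Rotation as R
        he=np.array(ci["hand_eye"]); t=c@he[:3,:3].T+he[:3,3]
        q=pose["ee_rot"]; w=t@R.from_quat(np.r_[q[1:],q[0]]).as_matrix().T+pose["eef_pos"]
    w[d==0]=np.nan
    return w
E
python3 - <<'E'
import cv2,numpy as np
from h import *
for n,(a,b,c,e) in {"top":(140,225,170,330),"scene":(130,350,120,290)}.items():
    z=np.load(f"pics/{n}0.npz"); im=cv2.resize(z["p"][a:b,c:e,::-1],None,fx=4 if n=="top" else 3,fy=4 if n=="top" else 3,interpolation=cv2.INTER_CUBIC)[:600,:800]
    cv2.imwrite(f"pics/{n}crop.png",im)
z=np.load("pics/top0.npz"); im=cv2.resize(z["p"][85:155,170,None,::-1] if 0 else z["p"][85:155,170:350,::-1],None,fx=4,fy=4,interpolation=cv2.INTER_CUBIC); cv2.imwrite("pics/topcrop2.png",im)
W=cloud("top",z["d"])
np.set_printoptions(precision=0,suppress=True,linewidth=200)
for (u,v) in [(272,188),(285,170),(200,105),(188,127),(200,120)]: print(u,v,W[v,u])
E
```

```text
272 188 [435. -47. 125.]
285 170 [484. -84. 129.]
200 105 [673. 149. 139.]
188 127 [641. 202.  10.]
200 120 [638. 153. 109.]
```

View pics/topcrop.png

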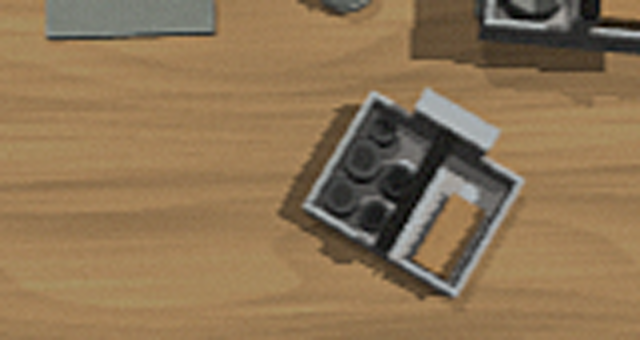

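View pics/scenecrop.png

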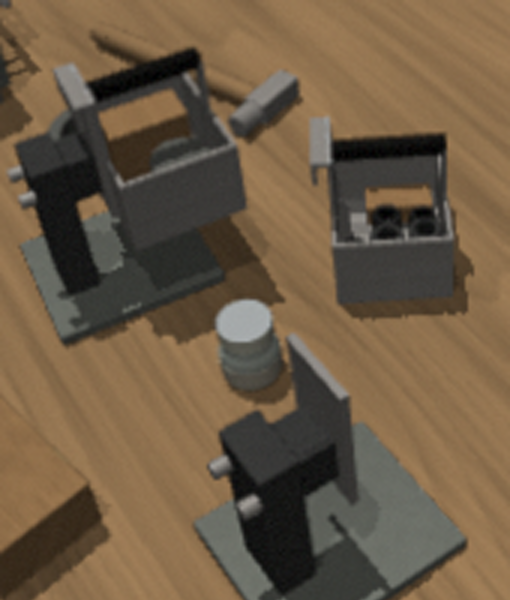

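View pics/topcrop2.png

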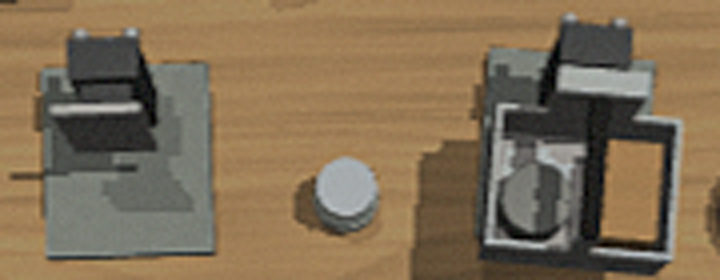

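The crops confirm it. The loose tote at (272,188) has its lip at about (285,170), and the grey stand's plate is bare. Next I measure both poses.

Run:
```python
import cv2,numpy as np
from h import *
np.set_printoptions(precision=1,suppress=True,linewidth=200)
for n in ("top","scene"):
    z=np.load(f"pics/{n}0.npz"); W=cloud(n,z["d"]); p=z["p"].astype(int); g=p.sum(2)/3
    def box(x0,x1,y0,y1,z0,z1): return (W[...,0]>x0)&(W[...,0]<x1)&(W[...,1]>y0)&(W[...,1]<y1)&(W[...,2]>z0)&(W[...,2]<z1)
    m=box(350,540,-150,20,113,140)
    print(n,"tote top",m.sum(), np.nanmedian(W[m],0))
    for lab,mm in (("bar",m&(g<70)),("lip",m&(g>100))):
        P=W[mm]; c=P[:,:2].mean(0); 
        r=cv2.minAreaRect(P[:,:2].astype(np.float32)); 
        u,s,vt=np.linalg.svd(P[:,:2]-c); print(lab,len(P),"mean",P.mean(0),"dir",np.degrees(np.arctan2(vt[0,1],vt[0,0])),r, "zrng",np.percentile(P[:,2],[5,50,95]))
    m=box(560,760,90,230,170,230); P=W[m]
    print("plate",len(P)); 
    if len(P): print(P.min(0),P.max(0),P.mean(0), cv2.minAreaRect(P[:,:2].astype(np.float32)))
    m=box(560,760,60,260,5,20); P=W[m]; print("base",len(P),cv2.minAreaRect(P[:,:2].astype(np.float32)),np.median(P[:,2]))
    m=box(560,760,60,260,60,230); P=W[m]; print("col",len(P),P.min(0),P.max(0))
    m=box(560,760,-200,30,100,230)
    print("full",W[m].min(0),W[m].max(0))
    m=box(560,720,30,90,20,80); print("jar",W[m].mean(0),W[m].min(0),W[m].max(0))
```

```text
top tote top 314 [469.6 -63.9 125.9]
bar 169 mean [440.6 -51.  123.9] dir 148.33775112538657 ((440.0240783691406, -48.40402603149414), (45.505252838134766, 95.56837463378906), 57.998634338378906) zrng [120.  124.1 127.8]
lip 133 mean [485.1 -78.6 128.1] dir -112.29690223072515 ((446.6644287109375, -54.7181396484375), (59.44547653198242, 111.76238250732422), 57.62318801879883) zrng [124.2 128.1 132.4]
plate 94
[637.  131.9 170.3] [643.8 191.8 198.7] [639.5 162.4 187.2] ((639.8675537109375, 161.86964416503906), (59.8555908203125, 6.564321517944336), 88.80701446533203)
base 1489 ((661.4965209960938, 159.62896728515625), (181.4292449951172, 196.39239501953125), 2.669677257537842) 10.177594591372019
col 622 [636.3 131.7  60.9] [714.6 192.1 198.7]
full [ 560. -200.  100.] [ 718.4 -102.5  207.5]<stdin>:20: RuntimeWarning: Mean of empty slice.
  ret = um.true_divide(
Traceback (most recent call last):
ValueError: zero-size array to reduction operation minimum which has no identity
```

Run:
```python
import cv2,numpy as np
from h import *
np.set_printoptions(precision=1,suppress=True,linewidth=200)
for n in ("top","scene"):
    z=np.load(f"pics/{n}0.npz"); W=cloud(n,z["d"]); p=z["p"].astype(int); g=p.sum(2)/3
    a=np.radians(-32); R=np.array([[np.cos(a),np.sin(a)],[-np.sin(a),np.cos(a)]])
    def box(x0,x1,y0,y1,z0,z1): return (W[...,0]>x0)&(W[...,0]<x1)&(W[...,1]>y0)&(W[...,1]<y1)&(W[...,2]>z0)&(W[...,2]<z1)
    m=box(350,540,-150,20,113,140)
    o=np.array([440,-50])
    L=(W[...,:2]-o)@R.T
    lip=m&(L[...,0]>46)&(abs(L[...,1])<45)
    P=L[lip]; print(n,"lip local range",np.percentile(P,[2,50,98],axis=0).tolist(), np.median(W[lip],0))
    r=cv2.minAreaRect(P.astype(np.float32)); print(r)
    bar=m&(L[...,0]<46)&(g<75); P=L[bar]
    k=np.polyfit(P[:,0],P[:,1],1); print("bar fit",k,np.degrees(k[0]),np.percentile(P[:,0],[0,100]),np.median(W[bar][:,2]))
    wall=box(350,540,-150,40,55,80); P=L[wall]; r=cv2.minAreaRect(P.astype(np.float32)); print("tray",r)
    # stand base
    m=box(575,750,70,250,4,18)&(abs(p[...,0]-p[...,2])<30); mm=cv2.morphologyEx(m.astype(np.uint8),cv2.MORPH_OPEN,np.ones((3,3)))>0
    P=W[mm]; print("base",cv2.minAreaRect(P[:,:2].astype(np.float32)),len(P))
    m=box(600,720,100,230,150,230)
    P=W[m]; print("plate",len(P),P.min(0),P.max(0))
```

```text
top lip local range [[46.3973818877999, -29.52231008069102], [54.55680136477315, -0.941588114402701], [63.530772186672294, 27.87111078068786]] [485.1 -78.9 128. ]
((55.044227600097656, -0.7780208587646484), (59.44548034667969, 17.97585678100586), 89.62317657470703)
bar fit [ 0.  -0.7] 0.055668778632383335 [-48.6  45.6] 124.26172481380846
tray ((0.7903022766113281, -0.2502593994140625), (129.8825225830078, 100.2690658569336), 89.8757095336914)
base ((648.3002319335938, 162.10537719726562), (147.10745239257812, 129.41502380371094), 0.8901197910308838) 1397
plate 246 [636.3 131.9 150. ] [701.4 191.8 198.7]
scene lip local range [[46.35415936046792, -29.731040367017062], [55.36139747841629, 5.641324667481028], [63.36135563670422, 30.211984926177184]] [490.  -73.7 129.8]
((54.6458740234375, -0.05114936828613281), (62.604278564453125, 17.092729568481445), 89.16355895996094)
bar fit [-0.   3.8] -0.36324783318631254 [-48.8  44.3] 124.13630703486754
tray ((0.4972114562988281, 8.355033874511719), (117.64996337890625, 100.25637817382812), 89.70772552490234)
base ((649.5670166015625, 163.70358276367188), (148.96495056152344, 130.74876403808594), 0.17489607632160187) 2721
plate 694 [637.9 131.7 150.1] [702.6 193.5 196.3]
```

```bash
python3 -m pendant '[[[-1,0.05,-0.06,0.06,-2],[-1,0.09,-0.12,0.08,-5],[-1,0.12,-0.18,0.1,-8],[-1,0.15,-0.24,0.1,-10],[-1,0.17,-0.3,0.1,-12],[-1,0.19,-0.36,0.1,-15],[-1,0.21,-0.42,0.1,-15],[-1,0.23,-0.46,0.1,-15],[-1,0.23,-0.5,0.1,-15],[-1,0.23,-0.5,0.1,-15],[-1,0.23,-0.5,0.1,-15],[-1,0.23,-0.5,0.1,-15],[-1,0.23,-0.5,0.1,-15],[-1,0.23,-0.5,0.1,-15],[-1,0.23,-0.5,0.1,-15]]]' 80
```

```text
time_s: 1.6
eef_pos: [384.3, 2.6, 331.3]
ee_rot: [-0.0, 0.875, 0.484, 0.0]
force: [-0.6, 1.3, 1.0]
grip_width: 1.005
```

Run:
```python
import cv2,numpy as np
from h import *
from rig import monitor
np.set_printoptions(precision=1,suppress=True,linewidth=200)
s=monitor.sense(); print(s["time_s"],s["eef_pos"])
p,d=vision.capture("wrist"); cv2.imwrite("pics/w1.png",p[:,:,::-1])
W=cloud("wrist",d,s); g=p.astype(int).sum(2)/3
a=np.radians(-32); R=np.array([[np.cos(a),np.sin(a)],[-np.sin(a),np.cos(a)]])
L=(W[...,:2]-np.array([440,-50]))@R.T
Z=W[...,2]; near=(abs(L[...,0])<90)&(abs(L[...,1])<90)
lip=near&(Z>113)&(Z<145)&(L[...,0]>46); P=L[lip]; print("lip",cv2.minAreaRect(P.astype(np.float32)),np.median(Z[lip]))
bar=near&(Z>120)&(Z<145)&(L[...,0]<44); P=L[bar]; k=np.polyfit(P[:,0],P[:,1],1); print("bar",np.degrees(k[0]),k[1],cv2.minAreaRect(P.astype(np.float32)),np.median(Z[bar]))
w=near&(Z>64)&(Z<76); print("tray",cv2.minAreaRect(L[w].astype(np.float32)))
```

```text
1.6 [384.3   2.6 331.3]
lip ((55.86278533935547, -0.3273792266845703), (59.941917419433594, 19.59765625), 89.98851776123047) 129.49610926593692
bar -0.4262716840852526 0.06294506062175018 ((-1.9650840759277344, -0.29132890701293945), (13.247154235839844, 91.74119567871094), 89.64002990722656) 125.76284676483216
tray ((1.5467109680175781, -0.08795166015625), (130.87486267089844, 99.27599334716797), 89.77691650390625)
```

View pics/w1.png

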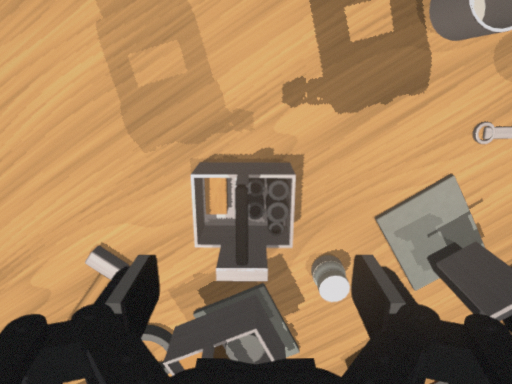

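Wrist view: the tote is at (243,205), with its lip at (242,272) on the far side and the bar upright at column 242. The grip point is about (435.6,-47.5), yaw -32°. I'll descend to it.

```bash
python3 -m pendant '[[[-1,0.03,-0.03,0,0],[-1,0.051,-0.049,-0.02,0],[-1,0.051,-0.049,-0.05,0],[-1,0.051,-0.049,-0.08,0],[-1,0.051,-0.049,-0.11,0],[-1,0.051,-0.049,-0.14,0],[-1,0.051,-0.049,-0.15,0],[-1,0.051,-0.049,-0.15,0],[-1,0.051,-0.049,-0.15,0],[-1,0.051,-0.049,-0.15,0]]]'
python3 - <<'E'
import cv2,numpy as np
from h import *
from rig import monitor
s=monitor.sense(); print(s["time_s"],s["eef_pos"],s["force"])
p,d=vision.capture("wrist"); cv2.imwrite("pics/w2.png",p[:,:,::-1])
W=cloud("wrist",d,s)
a=np.radians(-32); R=np.array([[np.cos(a),np.sin(a)],[-np.sin(a),np.cos(a)]])
L=(W[...,:2]-np.array([440,-50]))@R.T
Z=W[...,2]; near=(abs(L[...,0])<90)&(abs(L[...,1])<20)
bar=near&(Z>118)&(Z<135)&(L[...,0]<35)&(L[...,0]>-45); P=L[bar]; k=np.polyfit(P[:,0],P[:,1],1); print("bar",np.degrees(k[0]),k[1],cv2.minAreaRect(P.astype(np.float32)),np.median(Z[bar]))
E
```

```text
time_s: 2.65
eef_pos: [436.2, -47.3, 182.7]
ee_rot: [0.001, 0.875, 0.484, 0.001]
force: [0.4, -0.6, 0.6]
grip_width: 0.997
2.65 [436.229619   -47.32412899 182.66008306] [ 0.36095907 -0.61387473  0.57454255]
bar -0.10999381784943424 -0.20683462959514698 ((-4.9772491455078125, -0.1801748275756836), (79.88873291015625, 13.938179016113281), 0.0910646989941597) 125.75039040915762
```

View pics/w2.png

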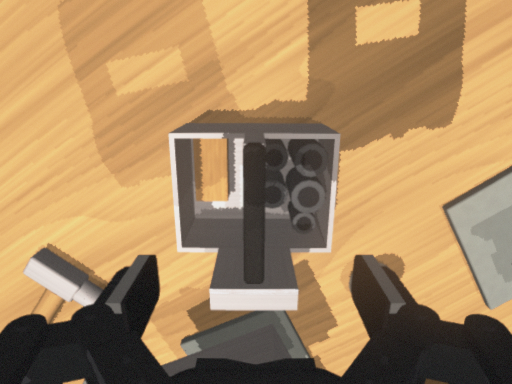

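The bar sits at column 255, midway between the fingers (150 and 362). I descend and grip, taking no weight yet.

```bash
python3 -m pendant '[[[-1,0,0,-0.03,0],[-1,0,0,-0.055,0],[-1,0,0,-0.075,0],[-1,0,0,-0.083,0],[-1,0,0,-0.083,0],[-1,0,0,-0.083,0],[-1,0,0,-0.083,0],[0,0,0,-0.083,0],[1,0,0,-0.083,0],[1,0,0,-0.083,0],[1,0,0,-0.083,0],[1,0,0,-0.083,0],[1,0,0,-0.083,0],[1,0,0,-0.083,0],[1,0,0,-0.083,0],[1,0,0,-0.083,0]]]' 90
python3 - <<'E'
import cv2
from h import *
from rig import monitor
s=monitor.sense(); print(s["force"],s["wrist_torque"])
p,d=vision.capture("wrist"); cv2.imwrite("pics/w3.png",p[:,:,::-1])
E
```

```text
time_s: 4.3
eef_pos: [435.6, -47.4, 98.4]
ee_rot: [0.0, 0.875, 0.484, -0.0]
force: [-1.9, -3.0, 3.2]
grip_width: 0.145
[-1.88004365 -2.98928204  3.22141215] [-0.40640958  0.3033218  -0.03007137]
```

View pics/w3.png

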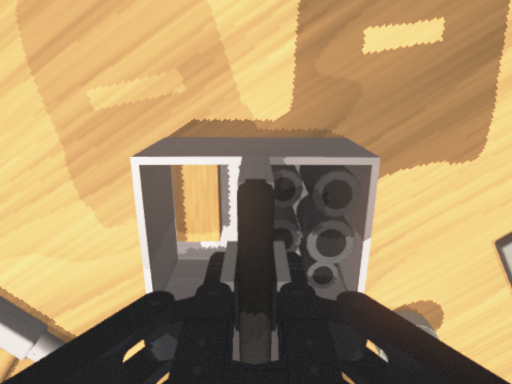

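```bash
python3 -m pendant '[[[1,0,0,0.003,0],[1,0,0,0.01,0],[1,0,0,0.025,0],[1,0,0,0.045,0],[1,0,0,0.065,0],[1,0,0,0.085,0],[1,0,0,0.105,0],[1,0,0,0.12,0],[1,0,0,0.13,0],[1,0,0,0.13,0],[1,0,0,0.13,0],[1,0,0,0.13,0]]]'
python3 - <<'E'
import cv2,numpy as np
from h import *
from rig import monitor
np.set_printoptions(precision=2,suppress=True,linewidth=200)
s=monitor.sense(); print(s["force"],s["wrist_torque"])
p,d=vision.capture("scene"); cv2.imwrite("pics/s2.png",cv2.resize(p[100:340,100:300,::-1],None,fx=2.5,fy=2.5))
# stand edges from saved images: base-rectangle line fits (z=10), sub-pixel
z=np.load("pics/top0.npz"); W=cloud("top",z["d"]); pp=z["p"].astype(int)
cv2.imwrite("pics/st.png",cv2.resize(z["p"][85:160,165:240,::-1],None,fx=8,fy=8,interpolation=cv2.INTER_CUBIC))
ci=vision.camera_info("top"); k=K(ci)
def ray(u,v,zz):
    q=cv2.undistortPoints(np.array([[[u,v]]],float),k,np.array(ci["distortion"]))[0,0]
    dr=ci["R"].T@np.array([q[0],q[1],1]); o=-ci["R"].T@ci["t"]; return o+dr*(zz-o[2])/dr[2]
g=z["p"].astype(int); sat=(g[...,0]-g[...,2]).astype(float)  # wood is brown
def edge(horizontal,fixed,a,b):
    pts=[]
    for f in fixed:
        line=sat[a:b,f] if horizontal else sat[f,a:b]
        dl=np.abs(np.diff(line)); i=dl.argmax(); w=dl[max(0,i-1):i+2]; c=(w*np.arange(max(0,i-1),max(0,i-1)+len(w))).sum()/w.sum()+0.5+a
        pts.append(ray(f,c,10) if horizontal else ray(c,f,10))
    return np.array(pts)
for lab,P in (("front",edge(True,range(184,220),143,156)),("right(-y)",edge(False,range(105,146),216,230)),("left",edge(False,range(130,146),174,188))):
    if lab=="front": c=np.polyfit(P[:,1],P[:,0],1); r=P[:,0]-np.polyval(c,P[:,1]); print(lab,"yaw",-np.degrees(c[0]),P[:,0].mean(),r.std())
    else: c=np.polyfit(P[:,0],P[:,1],1); r=P[:,1]-np.polyval(c,P[:,0]); print(lab,"yaw",np.degrees(c[0]),P[:,1].mean(),r.std())
E
```

```text
time_s: 5.55
eef_pos: [435.2, -47.1, 227.4]
ee_rot: [-0.001, 0.875, 0.484, -0.001]
force: [-0.1, -0.0, -5.0]
grip_width: 0.15
[-0.06 -0.04 -4.99] [-0.06  0.07  0.01]
front yaw 0.7787098340732084 570.8911119308237 0.49296261923404555
right(-y) yaw 0.4616863079630548 95.04568321399734 0.39047182770749983
left yaw 1.512553475273511 226.12997521626195 0.3819924736728536
```

View pics/s2.png

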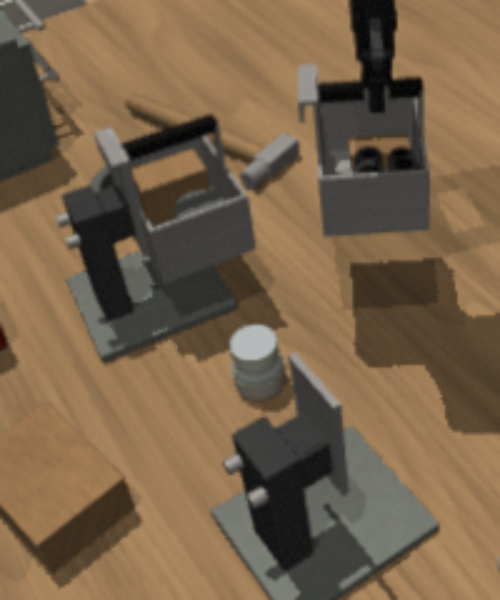

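View pics/st.png

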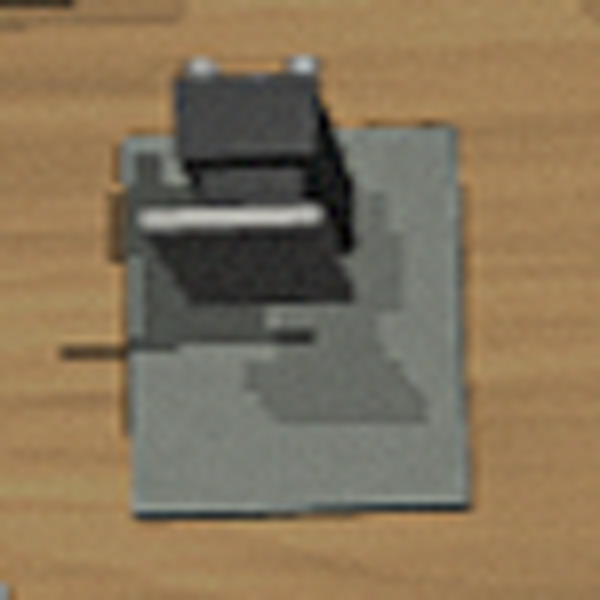

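```bash
python3 -m pendant '[[[1,0,0.01,0,1],[1,0,0.025,0,3],[1,0.005,0.045,0,6],[1,0.01,0.065,0,9],[1,0.015,0.085,0,12],[1,0.025,0.105,0,16],[1,0.035,0.125,0,20],[1,0.05,0.145,0,24],[1,0.065,0.165,0,28],[1,0.08,0.18,0,30],[1,0.095,0.195,0,32],[1,0.105,0.203,0,32.8],[1,0.11,0.207,0,32.8],[1,0.113,0.208,0,32.8],[1,0.113,0.208,0,32.8],[1,0.113,0.208,0,32.8],[1,0.113,0.208,0,32.8]]]'
cat > look.py <<'E'
import cv2,numpy as np,sys
from h import *
from rig import monitor
np.set_printoptions(precision=2,suppress=True,linewidth=200)
s=monitor.sense(); print(s["time_s"],s["eef_pos"],s["force"],s["wrist_torque"])
t=sys.argv[1]
P,d=vision.capture("top"); S,e=vision.capture("scene"); np.savez(f"pics/{t}.npz",P=P,d=d,S=S,e=e)
a=cv2.resize(P[70:190,150:250,::-1],None,fx=4,fy=4); b=cv2.resize(S[200:350,160:300,::-1],None,fx=3.2,fy=3.2)
cv2.imwrite(f"pics/{t}.png",np.hstack([cv2.resize(a,(400,480)),cv2.resize(b,(400,480))])[:, :800])
E
python3 look.py l1
```

```text
time_s: 7.3
eef_pos: [548.3, 160.4, 228.4]
ee_rot: [0.0, 0.703, 0.711, -0.0]
force: [0.2, -0.0, -5.1]
grip_width: 0.149
7.3 [548.32 160.44 228.43] [ 0.21 -0.02 -5.08] [-0.03  0.05 -0.04]
```

View pics/l1.png

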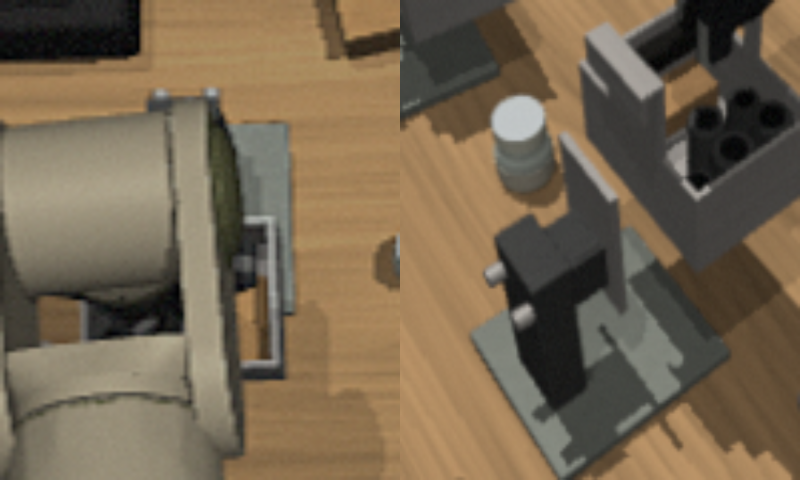

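Right half: the tote is parallel to and in front of the plate; lip at (625,65), plate top at (590,165). I measure both with the same camera so calibration error cancels.

```bash
cat > rel.py <<'E'
import numpy as np,sys
from h import *
np.set_printoptions(precision=1,suppress=True,linewidth=200)
z=np.load(f"pics/{sys.argv[1]}.npz"); gx,gy,gz=map(float,sys.argv[2:5]) # TCP
W=cloud("scene",z["e"])
X,Y,Z=W[...,0],W[...,1],W[...,2]
L=(X>gx+50)&(X<gx+76)&(abs(Y-gy)<45)&(Z>gz+22)&(Z<gz+40)
P=W[L]; print("lip top pts",len(P),"pct",np.percentile(P,[2,10,50,90,98],axis=0))
r=cv2.minAreaRect(P[:,:2].astype(np.float32)); print(r)
A=np.c_[P[:,:2]-P[:,:2].mean(0),np.ones(len(P))]; print("plane slopes",np.linalg.lstsq(A,P[:,2],rcond=None)[0])
z=np.load("pics/scene0.npz"); W=cloud("scene",z["d"]); X,Y,Z=W[...,0],W[...,1],W[...,2]
M=(X>625)&(X<660)&(Y>125)&(Y<200)&(Z>150); P=W[M]
print("plate",np.percentile(P,[2,10,50,90,98],axis=0)); 
hi=P[P[:,2]>192]; print("plate top",len(hi),np.percentile(hi,[5,50,95],axis=0)); c=np.polyfit(hi[:,1],hi[:,0],1); print("yaw",-np.degrees(c[0]))
lo=P[(P[:,2]<190)]; print("plate rear face x",np.median(lo[:,0]));
E
python3 rel.py l1 548.3 160.4 228.4
```

```text
lip top pts 354 pct [[600.3 132.7 251.1]
 [602.2 138.3 254.4]
 [611.  164.9 260.1]
 [617.5 190.1 261.3]
 [618.1 192.  261.9]]
((609.2098999023438, 161.94338989257812), (18.671358108520508, 61.19708251953125), 0.4687698483467102)
plane slopes [ -0.2  -0.  259.2]
plate [[638.7 133.5 151.6]
 [639.9 139.2 156.3]
 [644.2 166.8 179.4]
 [644.8 191.7 194.1]
 [645.1 192.8 195.1]]
plate top 104 [[638.7 136.2 192.4]
 [641.8 163.7 193.9]
 [644.6 190.3 195.1]]
yaw 0.26655859426151357
plate rear face x 644.3330431308061
```

```bash
python3 -m pendant '[[[1,0,0.0007,-0.01,0],[1,0,0.0007,-0.025,0],[1,0,0.0007,-0.04,0],[1,0,0.0007,-0.05,0],[1,0.004,0.0007,-0.054,0],[1,0.008,0.0007,-0.054,0],[1,0.011,0.0007,-0.054,0],[1,0.014,0.0007,-0.054,0],[1,0.016,0.0007,-0.054,0],[1,0.016,0.0007,-0.054,0],[1,0.016,0.0007,-0.054,0],[1,0.016,0.0007,-0.054,0]]]'
python3 look.py l2; python3 rel.py l2 564.3 161 174
```

```text
time_s: 8.6
eef_pos: [564.5, 161.4, 174.4]
ee_rot: [0.0, 0.703, 0.711, -0.0]
force: [0.4, -0.0, -5.2]
grip_width: 0.147
8.6 [564.47 161.45 174.35] [ 0.36 -0.03 -5.16] [-0.09  0.08 -0.05]
lip top pts 321 pct [[617.1 134.9 197. ]
 [618.6 139.8 201.5]
 [627.1 165.8 205.8]
 [633.8 190.  207.2]
 [634.3 193.3 207.9]]
((625.48974609375, 163.028564453125), (17.813583374023438, 61.74152755737305), 0.09860525280237198)
plane slopes [ -0.2  -0.  205. ]
plate [[638.7 133.5 151.6]
 [639.9 139.2 156.3]
 [644.2 166.8 179.4]
 [644.8 191.7 194.1]
 [645.1 192.8 195.1]]
plate top 104 [[638.7 136.2 192.4]
 [641.8 163.7 193.9]
 [644.6 190.3 195.1]]
yaw 0.26655859426151357
plate rear face x 644.3330431308061
```

View pics/l2.png

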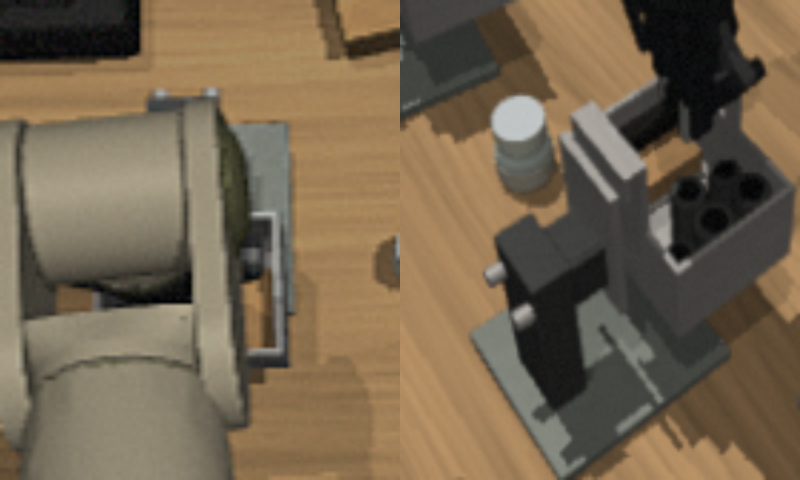

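Right half: the lip's turned-down edge (600,150) is just in front of the plate top with a few mm of gap. I creep forward in small steps.

```bash
python3 -m pendant '[[[1,0.001,0,0,0],[1,0.002,0,0,0],[1,0.002,0,0,0],[1,0.002,0,0,0]]]'; python3 -m pendant '[[[1,0.0005,0,0,0],[1,0.0005,0,0,0],[1,0.0005,0,0,0]]]'; python3 -m pendant '[[[1,0.0005,0,0,0],[1,0.0005,0,0,0],[1,0.0005,0,0,0]]]'
```

```text
time_s: 9.1
eef_pos: [566.6, 161.5, 174.3]
ee_rot: [-0.0, 0.703, 0.711, -0.0]
force: [-0.4, -0.4, -3.8]
grip_width: 0.148
time_s: 9.4
eef_pos: [567.1, 161.4, 174.3]
ee_rot: [-0.0, 0.703, 0.711, -0.0]
force: [0.4, -0.2, -4.6]
grip_width: 0.144
time_s: 9.7
eef_pos: [567.6, 161.4, 174.3]
ee_rot: [-0.0, 0.703, 0.711, -0.0]
force: [0.2, 0.5, -4.3]
grip_width: 0.146
```

```bash
for i in 1; do python3 -m pendant '[[[1,0.0005,0,0,0],[1,0.0005,0,0,0],[1,0.0005,0,0,0]]]' | grep -E "eef|force"; done;  python3 -m pendant '[[[1,0.0005,0,0,0],[1,0.0005,0,0,0],[1,0.0005,0,0,0]]]' | grep -E "eef|force"
```

```text
eef_pos: [568.1, 161.4, 174.3]
force: [0.2, 0.3, -3.9]
eef_pos: [568.5, 161.4, 174.3]
force: [-0.4, -0.3, -4.0]
```

```bash
python3 -m pendant '[[[1,0.0005,0,0,0],[1,0.0005,0,0,0],[1,0.0005,0,0,0]]]' | grep -E "eef|force"
```

```text
eef_pos: [568.8, 161.5, 174.2]
force: [-2.0, 0.2, -3.4]
```

```bash
python3 -m pendant '[[[1,0.0005,0,0,0],[1,0.0005,0,0,0],[1,0.0005,0,0,0]]]' | grep -E "eef|force"
```

```text
eef_pos: [568.9, 161.6, 174.1]
force: [-6.4, 1.0, -2.8]
```

Contact at TCP x ≈ 568.7, which puts the plate front at x ≈ 637.6, agreeing with the camera. I back off, rise over the edge and move 11.5 mm past the contact position.

```bash
python3 -m pendant '[[[1,-0.002,0,0,0],[1,-0.004,0,0.001,0],[1,-0.004,0,0.006,0],[1,-0.004,0,0.014,0],[1,-0.004,0,0.021,0],[1,-0.004,0,0.026,0],[1,-0.004,0,0.026,0],[1,-0.002,0,0.026,0],[1,0.002,0,0.026,0],[1,0.006,0,0.026,0],[1,0.009,0,0.026,0],[1,0.0106,0,0.026,0],[1,0.0106,0,0.026,0],[1,0.0106,0,0.026,0],[1,0.0106,0,0.026,0]]]'
python3 look.py l3;python3 rel.py l3 580.2 161 200
```

```text
time_s: 12.4
eef_pos: [580.1, 161.5, 200.3]
ee_rot: [-0.0, 0.703, 0.711, -0.0]
force: [0.4, -0.4, -4.7]
grip_width: 0.146
12.4 [580.06 161.47 200.29] [ 0.42 -0.37 -4.74] [-0.12  0.02 -0.  ]
lip top pts 348 pct [[632.9 134.  222.9]
 [634.5 139.2 226.9]
 [642.8 166.5 231.7]
 [649.5 190.2 233.1]
 [650.1 192.9 233.7]]
((640.3561401367188, 162.49388122558594), (20.295881271362305, 61.344730377197266), 1.2517699003219604)
plane slopes [ -0.2  -0.  230.9]
plate [[638.7 133.5 151.6]
 [639.9 139.2 156.3]
 [644.2 166.8 179.4]
 [644.8 191.7 194.1]
 [645.1 192.8 195.1]]
plate top 104 [[638.7 136.2 192.4]
 [641.8 163.7 193.9]
 [644.6 190.3 195.1]]
yaw 0.26655859426151357
plate rear face x 644.3330431308061
```

View pics/l3.png

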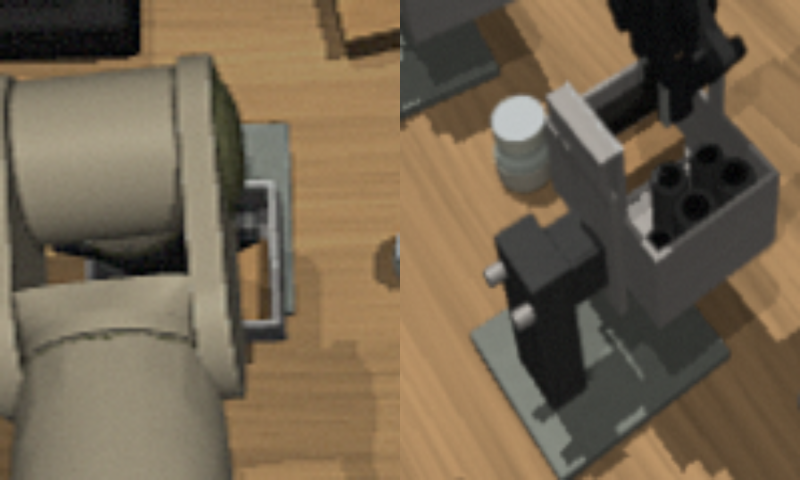

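The lip is over the plate, with about 1.6 mm of clearance on each side. I lower gently.

```bash
python3 -m pendant '[[[1,0,0,-0.003,0],[1,0,0,-0.006,0],[1,0,0,-0.009,0],[1,0,0,-0.012,0],[1,0,0,-0.012,0],[1,0,0,-0.012,0]]]'| grep -E "eef|force"; python3 -m pendant '[[[1,0,0,-0.001,0],[1,0,0,-0.002,0],[1,0,0,-0.003,0],[1,0,0,-0.003,0]]]'| grep -E "eef|force"
```

```text
eef_pos: [580.2, 161.4, 188.3]
force: [-0.1, 0.6, -4.1]
eef_pos: [580.1, 161.4, 185.1]
force: [0.1, -0.8, -4.8]
```

```bash
python3 -m pendant '[[[1,0,0,-0.001,0],[1,0,0,-0.002,0],[1,0,0,-0.003,0],[1,0,0,-0.004,0],[1,0,0,-0.004,0]]]'| grep -E "eef|force"
```

```text
eef_pos: [580.1, 161.4, 181.1]
force: [-1.1, -0.1, -4.7]
```

```bash
python3 -m pendant '[[[1,0,0,-0.001,0],[1,0,0,-0.002,0],[1,0,0,-0.003,0],[1,0,0,-0.004,0],[1,0,0,-0.004,0]]]'| grep -E "eef|force"
```

```text
eef_pos: [580.1, 161.4, 177.1]
force: [-0.9, 0.4, -4.4]
```

```bash
python3 -m pendant '[[[1,0,0,-0.001,0],[1,0,0,-0.002,0],[1,0,0,-0.003,0],[1,0,0,-0.004,0],[1,0,0,-0.004,0]]]'| grep -E "eef|force"
```

```text
eef_pos: [580.1, 161.4, 173.1]
force: [0.6, -0.6, -4.2]
```

```bash
python3 -m pendant '[[[1,0,0,-0.0005,0],[1,0,0,-0.001,0],[1,0,0,-0.0015,0],[1,0,0,-0.002,0],[1,0,0,-0.002,0]]]'| grep -E "eef|force"
```

```text
eef_pos: [580.1, 161.4, 171.2]
force: [0.5, 0.3, -4.6]
```

```bash
for i in 1; do python3 -m pendant '[[[1,0,0,-0.0005,0],[1,0,0,-0.001,0],[1,0,0,-0.001,0],[1,0,0,-0.001,0]]]'| grep -E "eef|force"; done; python3 -m pendant '[[[1,0,0,-0.0005,0],[1,0,0,-0.0005,0],[1,0,0,-0.0005,0]]]'| grep -E "eef|force"
```

```text
eef_pos: [580.2, 161.5, 170.3]
force: [0.1, 0.8, -3.9]
eef_pos: [580.1, 161.5, 169.8]
force: [0.8, 0.2, -4.3]
```

```bash
python3 -m pendant '[[[1,0,0,-0.0005,0],[1,0,0,-0.0005,0],[1,0,0,-0.0005,0]]]'| grep -E "eef|force"
```

```text
eef_pos: [580.1, 161.4, 169.3]
force: [-0.5, -0.4, -4.5]
```

```bash
python3 -m pendant '[[[1,0,0,-0.0005,0],[1,0,0,-0.0005,0],[1,0,0,-0.0005,0]]]'| grep -E "eef|force"
```

```text
eef_pos: [580.2, 161.4, 168.8]
force: [-0.1, -0.2, -4.0]
```

```bash
python3 -m pendant '[[[1,0,0,-0.0005,0],[1,0,0,-0.0005,0],[1,0,0,-0.0005,0]]]'| grep -E "eef|force"
```

```text
eef_pos: [580.2, 161.4, 168.3]
force: [-0.2, 0.4, -4.8]
```

```bash
python3 -m pendant '[[[1,0,0,-0.0005,0],[1,0,0,-0.0005,0],[1,0,0,-0.0005,0]]]'| grep -E "eef|force"
```

```text
eef_pos: [580.1, 161.4, 167.8]
force: [-1.0, 0.2, -3.7]
```

```bash
python3 -m pendant '[[[1,0,0,-0.0005,0],[1,0,0,-0.0005,0],[1,0,0,-0.0005,0]]]'| grep -E "eef|force"
```

```text
eef_pos: [580.2, 161.4, 167.3]
force: [-0.3, 0.2, -4.7]
```

```bash
python3 -m pendant '[[[1,0,0,-0.0005,0],[1,0,0,-0.0005,0],[1,0,0,-0.0005,0]]]'| grep -E "eef|force"
```

```text
eef_pos: [580.1, 161.4, 166.8]
force: [0.4, 0.7, -4.1]
```

```bash
python3 -m pendant '[[[1,0,0,-0.0005,0],[1,0,0,-0.0005,0],[1,0,0,-0.0005,0]]]'| grep -E "eef|force"
```

```text
eef_pos: [580.2, 161.4, 166.4]
force: [0.3, -0.3, -4.0]
```

```bash
python3 -m pendant '[[[1,0,0,-0.0005,0],[1,0,0,-0.0005,0],[1,0,0,-0.0005,0]]]'| grep -E "eef|force"
```

```text
eef_pos: [580.2, 161.4, 166.0]
force: [-0.3, -0.1, -3.3]
```

```bash
python3 -m pendant '[[[1,0,0,-0.0005,0],[1,0,0,-0.0005,0],[1,0,0,-0.0005,0]]]'| grep -E "eef|force"; python3 look.py l4
```

```text
eef_pos: [580.3, 161.5, 165.5]
force: [-0.8, -0.1, -1.5]
18.9 [580.29 161.46 165.52] [-0.81 -0.12 -1.53] [-0.04 -0.09 -0.01]
```

View pics/l4.png

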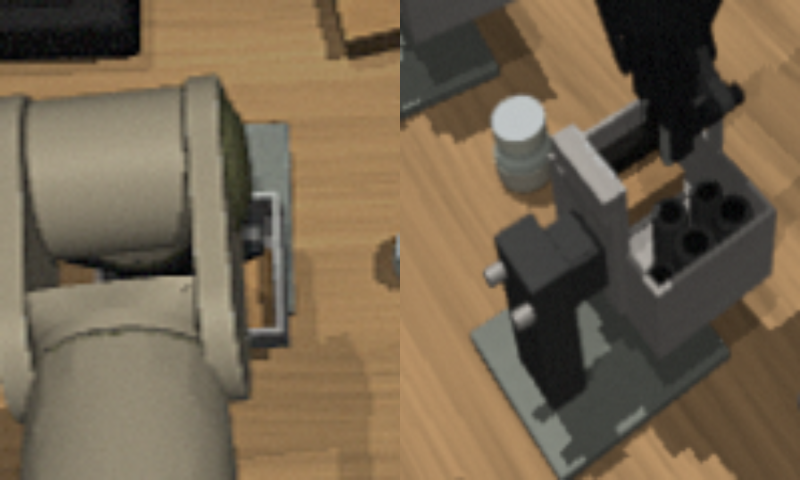

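The lip rests on the edge with about 3 N taken. I bring the back against the plate along +x.

```bash
python3 -m pendant '[[[1,0.0005,0,0,0],[1,0.0005,0,0,0],[1,0.0005,0,0,0]]]'| grep -E "eef|force"
```

```text
eef_pos: [580.6, 161.5, 165.3]
force: [-2.1, -0.1, 0.4]
```

```bash
python3 -m pendant '[[[1,0.0005,0,0,0],[1,0.0005,0,0,0],[1,0.0005,0,0,0]]]'| grep -E "eef|force"
```

```text
eef_pos: [581.1, 161.5, 165.4]
force: [-3.3, -0.0, 0.8]
```

```bash
python3 -m pendant '[[[1,0.0004,0,0,0],[1,0.0004,0,0,0],[1,0.0004,0,0,0]]]'| grep -E "eef|force"
```

```text
eef_pos: [581.4, 161.5, 165.3]
force: [-5.2, 0.2, 1.7]
```

```bash
python3 -m pendant '[[[1,0.0004,0,0,0],[1,0.0004,0,0,0],[1,0.0004,0,0,0]]]'| grep -E "eef|force|rot"; python3 -c "
from rig import monitor
s=monitor.sense();print(s['wrist_torque'],s['ee_rot'])"; python3 look.py l5; python3 rel.py l5 581.4 161.5 165.3 | head -8
```

```text
eef_pos: [581.6, 161.5, 165.3]
ee_rot: [-0.0, 0.703, 0.711, -0.0]
force: [-6.5, 0.8, 1.7]
[0.01495429 0.81899653 0.01117963] [-3.32457726e-04  7.02895364e-01  7.11293130e-01 -2.82469826e-04]
20.2 [581.65 161.53 165.35] [-6.46  0.81  1.74] [0.01 0.82 0.01]
lip top pts 339 pct [[634.  133.5 187.8]
 [636.1 140.5 191.3]
 [644.1 166.7 196.7]
 [651.1 191.6 198. ]
 [651.5 193.4 199. ]]
((641.7018432617188, 163.31829833984375), (20.357017517089844, 61.69003677368164), 0.7312474846839905)
plane slopes [ -0.1  -0.  195.8]
plate [[638.7 133.5 151.6]
```

View pics/l5.png

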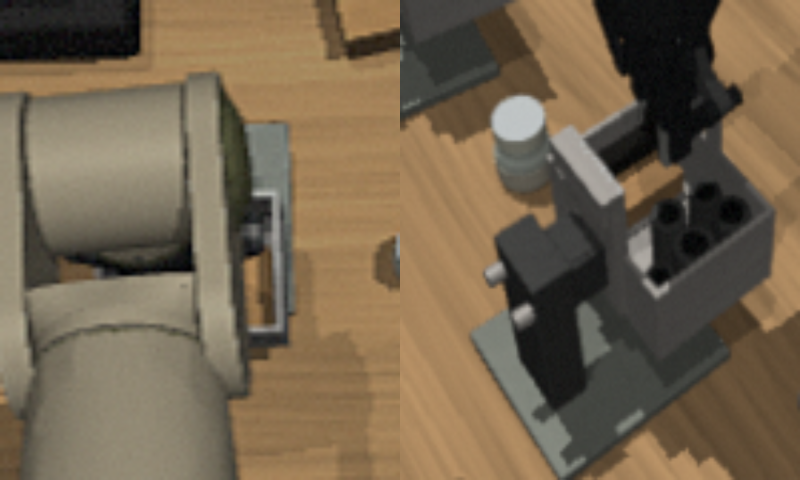

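Back contact occurs at the x predicted from the feel (581.6). I relieve the push slightly, then ease the grip.

```bash
python3 -m pendant '[[[1,-0.0002,0,0.0002,0],[1,-0.0003,0,0.0002,0],[1,-0.0003,0,0.0002,0],[1,-0.0003,0,0.0002,0]]]' 60 ; python3 -m pendant '[[[1,0,0,0,0],[1,0,0,0,0],[1,0,0,0,0],[1,0,0,0,0]]]' 40 ; python3 -m pendant '[[[1,0,0,0,0],[1,0,0,0,0],[1,0,0,0,0],[1,0,0,0,0],[1,0,0,0,0]]]' 20
```

```text
time_s: 20.7
eef_pos: [581.6, 161.5, 165.5]
ee_rot: [-0.0, 0.703, 0.711, -0.0]
force: [-4.8, 0.7, 2.3]
grip_width: 0.147
time_s: 21.1
eef_pos: [581.6, 161.5, 165.5]
ee_rot: [-0.0, 0.703, 0.711, -0.0]
force: [-3.3, 1.1, 1.1]
grip_width: 0.147
time_s: 21.6
eef_pos: [581.6, 161.4, 165.5]
ee_rot: [-0.0, 0.703, 0.711, -0.0]
force: [-4.2, 1.2, 1.7]
grip_width: 0.143
```

The plate carries all the weight (Fz ≥ 0). I open slowly.

```bash
python3 -m pendant '[[[0.8,0,0,0,0],[0.76,0,0,0,0],[0.74,0,0,0,0],[0.73,0,0,0,0],[0.72,0,0,0,0],[0.71,0,0,0,0],[0.7,0,0,0,0],[0.7,0,0,0,0],[0.69,0,0,0,0],[0.69,0,0,0,0],[0.68,0,0,0,0],[0.68,0,0,0,0]]]' 20; python3 look.py l6
```

```text
time_s: 22.8
eef_pos: [581.7, 161.4, 165.4]
ee_rot: [-0.0, 0.703, 0.711, -0.0]
force: [-5.1, 1.5, 0.9]
grip_width: 0.161
22.8 [581.65 161.44 165.44] [-5.11  1.51  0.91] [0.25 0.58 0.02]
```

```bash
python3 -m pendant '[[[0.67,0,0,0,0],[0.67,0,0,0,0],[0.66,0,0,0,0],[0.66,0,0,0,0],[0.65,0,0,0,0],[0.65,0,0,0,0],[0.64,0,0,0,0],[0.64,0,0,0,0],[0.63,0,0,0,0],[0.63,0,0,0,0],[0.62,0,0,0,0],[0.62,0,0,0,0],[0.62,0,0,0,0]]]' 20; python3 look.py l7
```

```text
time_s: 24.2
eef_pos: [581.7, 161.4, 165.5]
ee_rot: [0.0, 0.703, 0.711, -0.0]
force: [0.1, 0.4, 0.0]
grip_width: 0.191
24.2 [581.66 161.42 165.51] [0.07 0.43 0.01] [ 0.04 -0.01 -0.02]
```

```bash
python3 rel.py l5 581.6 161.5 165.3 | head -8;python3 rel.py l7 581.6 161.5 165.3 | head -8
```

```text
lip top pts 338 pct [[634.1 133.5 187.8]
 [636.1 140.4 191.3]
 [644.1 166.8 196.7]
 [651.1 191.6 198. ]
 [651.5 193.4 199. ]]
((641.7940063476562, 163.31947326660156), (20.172819137573242, 61.69003677368164), 0.7312475442886353)
plane slopes [ -0.2  -0.  195.8]
plate [[638.7 133.5 151.6]
lip top pts 323 pct [[631.9 134.1 188.5]
 [633.6 140.  191.4]
 [641.8 165.7 197.1]
 [648.2 191.4 198.5]
 [648.9 193.1 199.2]]
((640.3148193359375, 162.60655212402344), (17.52777671813965, 61.654632568359375), 0.6216673254966736)
plane slopes [ -0.2  -0.  196.2]
plate [[638.7 133.5 151.6]
```

View pics/l7.png

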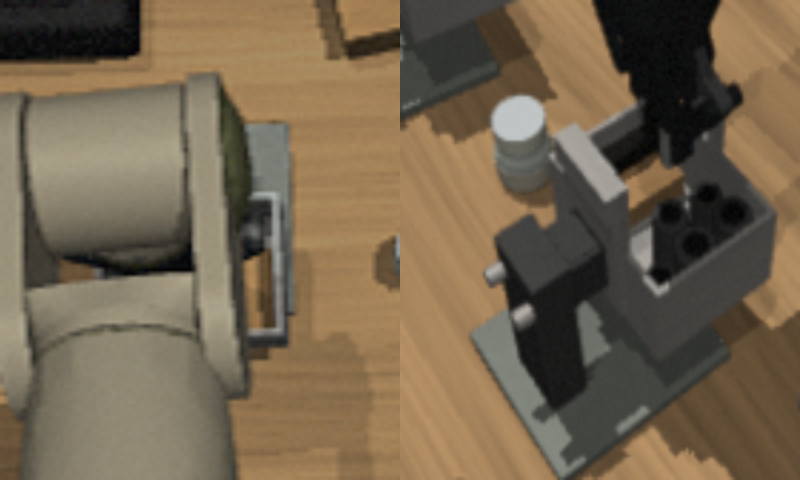

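The lip settled 2 mm forward onto its hook, as the off-centre mass requires. The tote hangs level and the force reads zero. I open further slowly, then rise straight up.

```bash
python3 -m pendant '[[[0.58,0,0,0,0],[0.54,0,0,0,0],[0.5,0,0,0,0],[0.4,0,0,0,0],[0.3,0,0,0,0],[0.2,0,0,0,0],[0.1,0,0,0,0],[0,0,0,0,0],[0,0,0,0,0],[0,0,0,0,0]]]' 20 && python3 -m pendant '[[[0,0,0,0.005,0],[0,0,0,0.015,0],[0,0,0,0.03,0],[0,0,0,0.05,0],[0,0,0,0.075,0],[0,0,0,0.1,0],[0,-0.03,0,0.12,0],[0,-0.07,0,0.13,0],[0,-0.11,0,0.13,0],[0,-0.15,0,0.13,0],[0,-0.19,0,0.13,0],[0,-0.22,0,0.13,0],[0,-0.22,0,0.13,0],[0,-0.22,0,0.13,0],[0,-0.22,0,0.13,0]]]'
python3 look.py l8; python3 rel.py l8 581.6 161.5 165.3
python3 - <<'E'
import numpy as np,cv2
z=np.load("pics/l8.npz"); cv2.imwrite("pics/f1.png",np.hstack([z["S"][:,:,::-1],z["P"][:,:,::-1]])[:, :1024][:, ::1]); cv2.imwrite("pics/f_s.png",z["S"][:,:,::-1])
E
```

```text
time_s: 25.3
eef_pos: [581.6, 161.4, 165.5]
ee_rot: [-0.0, 0.703, 0.711, -0.0]
force: [0.1, -0.4, 0.4]
grip_width: 0.498
time_s: 26.8
eef_pos: [362.4, 161.4, 295.8]
ee_rot: [0.0, 0.703, 0.711, 0.0]
force: [1.1, 1.1, -0.3]
grip_width: 0.504
26.8 [362.41 161.37 295.83] [ 1.1   1.11 -0.35] [-0.05  0.01  0.  ]
lip top pts 323 pct [[632.  133.8 188.2]
 [633.7 139.1 191.6]
 [641.8 166.1 197.2]
 [648.3 191.  198.5]
 [648.7 193.  199.2]]
((640.342041015625, 163.1321563720703), (61.18135070800781, 17.470157623291016), 89.97801971435547)
plane slopes [ -0.2  -0.  196.2]
plate [[638.7 133.5 151.6]
 [639.9 139.2 156.3]
 [644.2 166.8 179.4]
 [644.8 191.7 194.1]
 [645.1 192.8 195.1]]
plate top 104 [[638.7 136.2 192.4]
 [641.8 163.7 193.9]
 [644.6 190.3 195.1]]
yaw 0.26655859426151357
plate rear face x 644.3330431308061
```

View pics/l8.png

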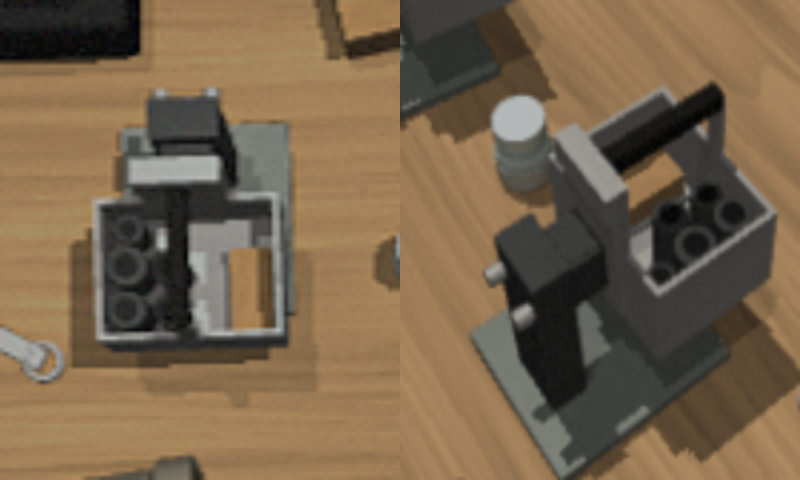

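View pics/f_s.png

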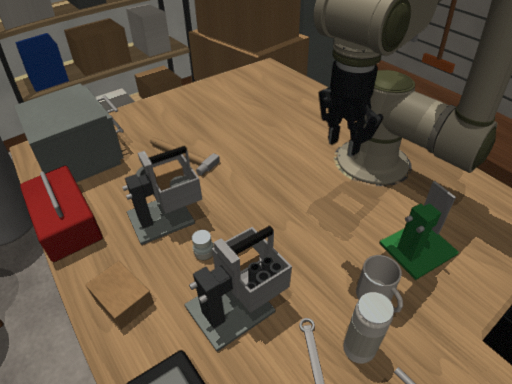

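Run:
```python
import numpy as np
from h import *
z=np.load("pics/l8.npz"); n0=np.load("pics/top0.npz")
for n,k in (("top","d"),("scene","e")):
    W=cloud(n,z[k]); X,Y,Z=W[...,0],W[...,1],W[...,2]
    m=(X>540)&(X<620)&(abs(Y-162)<9)&(Z>180)&(Z<205); c=np.polyfit(X[m],Z[m],1); print(n,"bar pitch deg",np.degrees(np.arctan(c[0])),m.sum())
    m=(X>525)&(X<640)&(abs(Y-162)<70)&(Z>120)&(Z<148)&((abs(Y-162)>60)); 
    A=np.c_[X[m],Y[m],np.ones(m.sum())]; print("tray y range",np.percentile(Y[m],[1,99]),m.sum(),"x",np.percentile(X[m],[1,99]))
d=np.abs(z["P"].astype(int)-n0["p"]).max(2)>60
print("top changed box cols/rows outside tote/stand/arm:", [(i,int((d[r0:r1,c0:c1]).sum())) for i,(r0,r1,c0,c1) in dict(jar=(122,145,246,268),wrench=(130,168,108,170),can=(158,190,98,138),mug=(200,230,120,165),tape=(120,156,348,386),hammer=(155,206,340,426),full=(88,158,288,343)).items()])
from rig import monitor; s=monitor.sense(); print(s["time_s"],s["dq"].round(3))
```

```text
top bar pitch deg 0.4411886882378535 165
tray y range [ 96.91214242 227.2523987 ] 148 x [536.45503339 634.51154085]
scene bar pitch deg 0.9999603314361528 360
tray y range [ 97.32724789 228.91185736] 471 x [537.85646625 636.94931886]
top changed box cols/rows outside tote/stand/arm: [('jar', 0), ('wrench', 47), ('can', 0), ('mug', 423), ('tape', 0), ('hammer', 0), ('full', 0)]
26.9 [-0.     0.001  0.005  0.    -0.     0.001]
```

Run:
```python
import numpy as np,cv2
z=np.load("pics/l8.npz"); cv2.imwrite("pics/f_t.png",z["P"][:,:,::-1])
```

```text
(no output)
```

View pics/f_t.png

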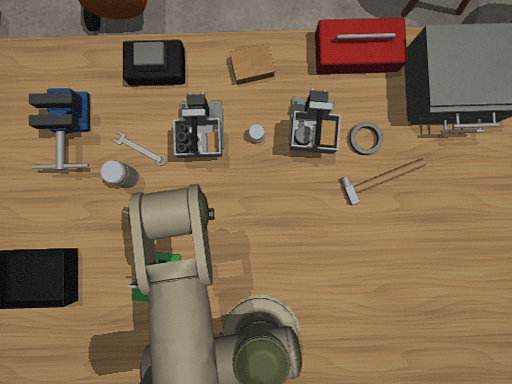

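The arm merely hides the mug from above at (148,215); the scene view shows the mug unmoved at (380,280). The tote hangs at (197,140) and everything else is in place, so I hand in.

```bash
python3 -c "
from rig import order
print(order.finish_job())"
```

```text
the job is handed in; nothing more can be done
None
```

The tote is hanging on the empty grey stand, and I handed the job in at about 27 s of the 61 s allowed.

- **Pick-up:** I gripped the tote by its bar with 90 N and carried it to the stand.
- **Feeling for the plate:** I touched the plate's front gently, at most about 6.5 N. It is at x ≈ 637.6. I then passed the lip over and lowered it until it touched. The top edge is roughly 7 mm below nominal, at about 193 mm.
- **Release:** I brought the back against the plate, eased the grip to 20 N with the plate carrying all the weight, and opened slowly. The force read about 0 N afterwards.

**Last checks**
- **Centring:** The lip centre and the plate centre both measure y ≈ 163.1.
- **Lean:** When I let go, the lip settled about 2 mm forward within the channel's 3 mm play. The hook now holds at the top, and the lower back should be what rests on the plate, though no camera sees that contact. The bar measured a pitch of 0.4° from the top camera and 1.0° from the scene camera, so the back may not be perfectly flat against the plate.
- **Bystanders:** The jar, can, tape roll, hammer and full stand looked unchanged. My comparison flagged the wrench, which seems to be only the tote's shadow, and the mug, which the arm hid from above. In the scene view the mug stands where it was, and the wrench looks unmoved in both views.
- **Robot:** The arm was clear of everything and at rest.

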